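# Check a porcelain tile over the lamp box

## Task

Check the long white porcelain tile for cracks: take it from its kiln prop and lay it gently, without dropping it, across the two narrow raised rails of the lamp box, centred over the window and square to the rails, and let go of it. Then draw the sprung shutter out by its black handle until its pointer stands opposite the gap between the two prongs of the brass rider, and keep it there: finish still holding the handle, because the shutter springs shut when let go. Leave the other things where they are.

Things in the scene. Friction and masses are not known exactly. Their poses are not given: they have to be found in the camera images.
- lampbox: grey lamp box fixed to the table, 150 (its x) x 360 (its y) x 80 mm high; origin at the centre of its underside, axes along its edges. In its top, 90 mm from its centre towards its -y end, is a 68 mm square lit window, covered at first by the shutter. Two upright steel rails, each 5 mm thick (x), 100 mm long (y), stand on the top either side of the window, their middles at x = -50 and +50 mm, y = -140 to -40 mm; their upper edges are 125 mm above the table.
- rest (a point): point midway between the two rails, level with their upper edges (125 mm above the table), above the window's centre; axes as the lamp box
- shutter (a joint): how far the shutter is drawn out, m: 0 shut, 0.11 at its stop. A flat aluminium plate 76 mm wide, sliding on the lamp box's top (upper face 87 mm above the table) under the rails' edges, towards the box's +y. A spring pulls it shut: about 3 N when shut, growing 0.6 N for each 10 mm drawn out.
- handle (a point): the shutter's handle, a black upright tab 30 mm wide (box x), 12 mm thick (box y), 54 mm tall, its top 141 mm above the table; this point is the middle of its foot, on the shutter 87 mm above the table, axes as the lamp box. It moves with the shutter; nothing else stands within 25 mm of its two flat faces.
- pointer (a point): tip of the small steel pointer that reaches out 56 mm from the handle's middle towards the box's +x, over the scale; moves with the handle
- mark (a point): the mark: the middle of the gap between the two prongs of a brass rider fixed on the scale along the box's +x edge; axes as the lamp box. The rider is 26 mm long (y), 15 mm high; its gap is 14 mm wide (y). The pointer is at the mark when it is opposite the gap, that is at the same box y. The rider is out of the pointer's and shutter's way.
- prop: grey kiln prop fixed to the table, block 60 x 30 x 40 mm high, on which the tile lies at first; origin at the centre of its underside
- tile: long white porcelain tile, 130 (x) x 55 (y) x 9 mm thick, 100 to 210 g; origin at the centre of its underside. At first it lies flat on the kiln prop with its underside 40 mm above the table, its long sides overhanging the prop by 12 mm each, its ends by 35 mm.
- bowl: small fired-clay bowl, 110 mm wide, 45 high; a bystander; origin at its underside
- squares: stack of three square tiles stuck together, 75 x 75 x 27 mm, not the tile to be checked; a bystander; origin at its underside
- stilt: grey kiln-prop tube, 42 mm wide, 50 high; a bystander; origin at its underside
- brush: brush lying flat; a bystander
Things that resemble listed ones, but are neither listed nor needed, are in the scene too. What is meant by the tile is not green or pink, and is the smaller of those in its own colour.

How it is judged:
On the way, in this order (a step that is already met when the one before it is completed fails the run):
1. with the shutter still shut, the tile lies flat across both rails, centred and square, and is let go (x of tile in the frame of rest between -0.01 and 0.01 m and y of tile in the frame of rest between -0.012 and 0.012 m and z of tile in the frame of rest between -0.003 and 0.004 m and angle between the x axis of tile and the x axis of lampbox, either way round below 0.2 rad and angle between tile's own z axis and vertical below 0.06 rad and contact force between tile and lampbox above 0.3 N and contact force between the fingers and tile below 0.1 N and linear speed of tile below 0.02 m/s and value of joint shutter below 0.01 m), for 0.2 s.
2. the fingers hold the shutter with its pointer at the mark (y of pointer in the frame of mark between -0.006 and 0.006 m and contact force between the fingers and shutter above 1.5 N and velocity of joint shutter between -0.01 and 0.01 m/s), for 0.3 s.
At the end, for the whole second after the job is handed in: Tile at rest and released on both rails, centred over the window within 10 mm (box x) and 12 mm (box y), square within 0.2 rad; pointer still, within 6 mm of the mark along box y, fingers on the handle with over 1.5 N (all of step 2 and x of tile in the frame of rest between -0.01 and 0.01 m and y of tile in the frame of rest between -0.012 and 0.012 m and z of tile in the frame of rest between -0.003 and 0.004 m and angle between the x axis of tile and the x axis of lampbox, either way round below 0.2 rad and angle between tile's own z axis and vertical below 0.06 rad and contact force between tile and lampbox above 0.3 N and contact force between the fingers and tile below 0.1 N and linear speed of tile below 0.02 m/s); the arm keeps its last pose, push and grip.
It fails at once if the tile is dropped: it falls free faster than 0.5 m/s (linear speed of tile above 0.5 m/s and contact force between the fingers and tile below 0.1 N).
It fails at once if a bystander is moved by more than 30 mm (distance of any of bowl, squares, stilt, brush from where it was at the start of the episode above 0.03 m).
It also fails if it takes over 51 s, if anything falls off the work surface, if the arm or the gripper's body presses on something with over 40 N, if the wrist force passes 120 N, or if a joint passes its speed limit or range.

## Robot

A 6-joint arm with a two-finger parallel gripper is mounted at the origin on the work surface. World frame = base frame: x ahead of the robot, y to its left, z up, the work surface at z = 0. Lengths are in m, angles in rad, forces in N, time in s.
With the tool pointing down it reaches from about 0.225 to 0.875 m from the base axis. Payload 3.4 kg.
Tool frame: the origin (TCP) lies at the very end of the fingers, on their centre line; the grasp point (between the pads) lies 19 mm behind it; z points along the fingers, y is the line along which they close (so a half turn about z gives the same grasp; the last joint's range is limited). The gripper opens to 85 mm and grips with 20 to 120 N. Pads are 22 mm wide; open, the fingers measure 114 mm over their backs; the gripper's body (76 mm by 85 mm) begins 54 mm behind the grasp point. The pads swing forward as they close: fully open they stand 13 mm farther back than shut.
Start: joints at [1.115, 0.276, 1.505, -0, 1.361, -0.121], TCP at [0.189, 0.543, 0.231] pointing down, gripper open.
Joint ranges: [-2.89, 2.89], [-0.75, 2.08], [0.22, 2.7], [-1.18, 4.32], [0.11, 2.71], [-2.7, 2.7]. Speed limits (rad/s): [2.57, 2.57, 3.14, 3.14, 3.14, 3.14].

## Interface

Orientations are given as [roll, pitch, yaw] about the fixed x, y, z axes, in that order (R = Rz(yaw) Ry(pitch) Rx(roll)).
In Python, from cell import robot gives the robot as it stands.
- The arm moves only by the shell command python3 -m pendant 'ROWS' [FORCE]. ROWS is JSON, a list of rows, each an object with "xyz": the shift along the tool's x, y, z in m, a list of three; "yaw": the turn about the tool's z in degrees; "grip": the opening, from 0 (shut) to 1 (fully open). A call has exactly 8 rows; each row is the pose to reach, as a shift and turn from the pose commanded when the call began, along the tool's axes at that moment; what a row does not reach only later rows make up. A row lasts 1/10 s, in which the tool goes at most 50 mm and 8.59 degrees, less where a joint would pass 70% of its speed; a pose out of reach is approached as far as the arm can. A call with a gripper value outside its range is refused whole. The fingers move at their own pace and stop on an object; FORCE is the grip in N (left out, the last holds). Time passes only in rows, so rows that repeat a pose let the fingers close, or fill a call up. It gives the time, the measured TCP pose, the force, the opening and the grip force at its end, in the units of the state.
- robot.sense(): the state, without advancing time (a new reading comes with each control period).
- robot.camera(name): name is "scene" or "side" or "wrist"; returns a dict with "frame" (420x560x3 uint8, red, green, blue), "K" (3x3 intrinsics, pixels), "world_from_camera" (4x4, takes a point from camera to world coordinates); the wrist camera has in their place "T_tool_cam" (4x4, takes a point from camera to tool coordinates, whose origin is the TCP and whose axes are the flange's). Camera axes: x right, y up, looking along -z (the intrinsics and any distortion apply to the point x, -y, -z); pixel columns grow to the right and rows downward; lengths in m; the calibration is good to about 2 mm. A picture is of the moment at which its call begins: read the wrist's pose just before it. There is no depth.
- robot.sign_off(): hands the job in; it is judged then, once.
The state is a dict: "clock": time; "qpos": joint angles; "joint_vel": joint speeds; "joint_efforts": joint torques, N m; "tool_pos": TCP position; "orientation": TCP orientation; "contact_force": force on the tool from outside, world axes, zero at the start; "torque": the same for the moment, N m; "opening": finger opening in m; "grip_force": force on a finger pad.
Only numpy, scipy, OpenCV 4.12 (cv2) and the standard library are available. Lean on these libraries where they do the work, as an engineer would, in place of code of your own. Each camera call takes 0.05 s, during which the arm holds its last target. There are 200 camera calls.

## Working session

There is one attempt and no reset: what is moved stays moved. The work goes in short steps, Python scripts to look and compute and a shell command to move; the robot and the scene stay as the last step left them, time stands still between calls to the robot, and variables do not carry over. Pictures are saved under pics/ and viewed, at most 10 in all, crops included, and the job is handed in when it is done.

```bash
ls; mkdir -p pics
python3 - <<'E'
from cell import robot
import cv2,pickle,numpy as np
d={}
for n in("scene","side"):
    c=robot.camera(n);d[n]=c
    cv2.imwrite(f"pics/{n}0.png",c["frame"][:,:,::-1])
pickle.dump(d,open("cams.pkl","wb"))
for n in d:print(n,{k:(v if k!='frame' else 0) for k,v in d[n].items()})
print(robot.sense())
E
```

```text
pics
scene {'frame': 0, 'K': array([[461.00269451,   0.        , 286.34619627],
       [  0.        , 461.00269451, 213.8143409 ],
       [  0.        ,   0.        ,   1.        ]]), 'world_from_camera': array([[-5.00079809e-01, -4.72300758e-01,  7.25845837e-01,
         1.30571030e+00],
       [ 8.65978780e-01, -2.73677859e-01,  4.18546511e-01,
         4.46941065e-01],
       [ 9.68100649e-04,  8.37873751e-01,  5.45863206e-01,
         7.16390910e-01],
       [ 0.00000000e+00,  0.00000000e+00,  0.00000000e+00,
         1.00000000e+00]])}
side {'frame': 0, 'K': array([[521.46584409,   0.        , 286.30271295],
       [  0.        , 521.46584409, 203.05815892],
       [  0.        ,   0.        ,   1.        ]]), 'world_from_camera': array([[-0.81558721,  0.39482878, -0.42299851, -0.18663122],
       [-0.57843288, -0.53703863,  0.61400725,  0.94114987],
       [ 0.0152612 ,  0.74545271,  0.66638379,  1.1678504 ],
       [ 0.        ,  0.        ,  0.        ,  1.        ]])}
{'clock': 0.1, 'qpos': array([ 1.11499571e+00,  2.76559080e-01,  1.50602022e+00, -2.35837920e-05,
        1.36072026e+00, -1.21023579e-01]), 'joint_vel': array([ 0.00072757, -0.0010035 , -0.00409245, -0.00057092, -0.00172196,
        0.00143774]), 'joint_efforts': array([ 1.17170624e-03, -4.17703378e+01, -2.46404707e+01, -5.31998910e-05,
        5.85408052e-03, -1.53539423e-05]), 'tool_pos': array([0.18873291, 0.54263217, 0.23050519]), 'orientation': array([-3.13989544e+00, -1.83184392e-04,  2.80682039e+00]), 'contact_force': array([-0.89315318, -0.89340457,  0.36893209]), 'torque': array([-0.02353555,  0.03078985, -0.01341514]), 'grip_force': 0.0, 'opening': 0.08516983733606695}
```

View pics/scene0.png

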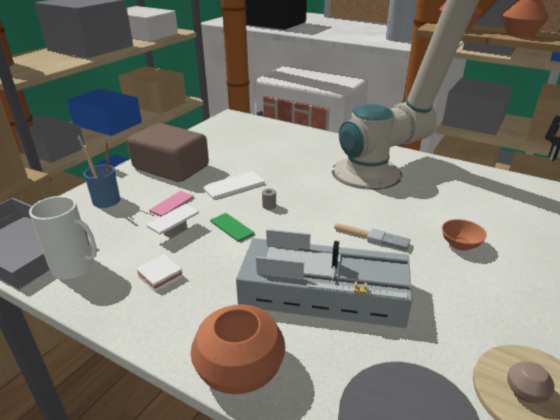

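View pics/side0.png

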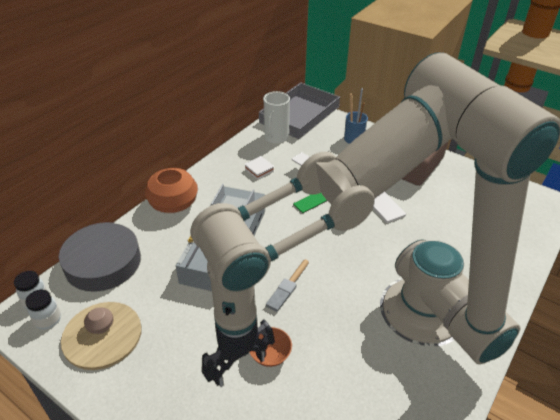

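Run:
```python
import cv2,pickle
d=pickle.load(open("cams.pkl","rb"))
a=d["scene"]["frame"][165:325,135:435,::-1]
cv2.imwrite("pics/crop1.png",cv2.resize(a,(780,416),interpolation=cv2.INTER_CUBIC))
```

```text
(no output)
```

View pics/crop1.png

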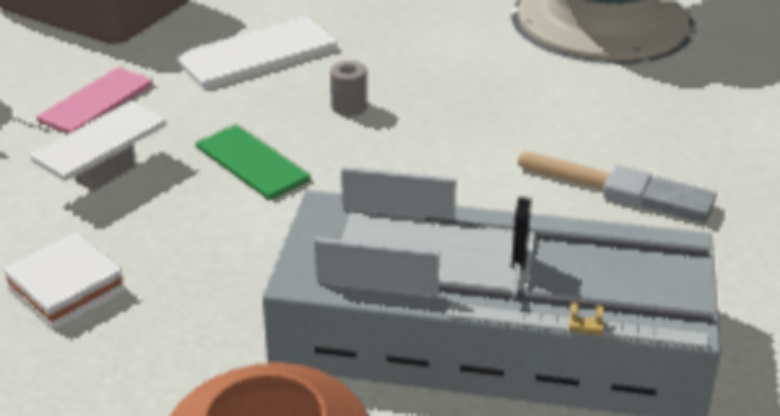

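```bash
cat > h.py <<'E'
import numpy as np,cv2,pickle
def ray(c,uv):
    K=c["K"];T=c["world_from_camera"]
    p=np.linalg.inv(K)@np.array([uv[0],uv[1],1.]);return T[:3,3],T[:3,:3]@np.array([p[0],-p[1],-p[2]])
def onz(c,uv,z):
    o,d=ray(c,uv);return o+d*(z-o[2])/d[2]
def proj(c,P):
    T=c["world_from_camera"];q=T[:3,:3].T@(np.asarray(P)-T[:3,3]);q=c["K"]@np.array([q[0],-q[1],-q[2]]);return q[:2]/q[2]
E
python3 - <<'E'
from h import *
np.set_printoptions(precision=4,suppress=True)
d=pickle.load(open("cams.pkl","rb"));c=d["scene"]
f=c["frame"]
hsv=cv2.cvtColor(f,cv2.COLOR_RGB2HSV)
s=lambda u,v:(135+u/2.6,165+v/2.6)
# tile from crop corners
P=[onz(c,s(*q),0.049) for q in [(32,154),(121,103),(166,122),(66,172)]]
P=np.array(P);print("tile corners",P)
print([np.linalg.norm(P[i]-P[(i+1)%4]) for i in range(4)],P.mean(0))
B=np.array([onz(c,s(*q),0.08) for q in [(310,193),(267,297),(717,347),(712,235)]])
print("box",B,[np.linalg.norm(B[i]-B[(i+1)%4]) for i in range(4)],B.mean(0))
yax=(B[2]+B[3]-B[0]-B[1])[:2];print(np.arctan2(*yax[::-1]), np.arctan2(*(B[1]-B[0])[1::-1]))
# rails tops
for n,q in dict(Rback=[(342,170),(456,181)],Rfront=[(316,240),(440,254)]).items():
    print(n,[onz(c,s(*k),0.125) for k in q])
print("handle top",onz(c,s(522,200),0.141))
print("rider",[onz(c,s(*k),z) for k,z in (((571,308),.1),((603,308),.1),((587,322),.085))])
# tile mask
m=((f.min(2)>200)).astype(np.uint8)
cs,_=cv2.findContours(m,0,2)
for k in cs:
    if cv2.contourArea(k)>150: print(cv2.boundingRect(k),cv2.contourArea(k))
print(f[219,173],f[235,200])
E
```

```text
tile corners [[ 0.6392 -0.3485  0.049 ]
 [ 0.5221 -0.3358  0.049 ]
 [ 0.5273 -0.2714  0.049 ]
 [ 0.6455 -0.2981  0.049 ]]
[np.float64(0.11781587639584014), np.float64(0.06464564072879682), np.float64(0.1211583830271402), np.float64(0.05081086704259224)] [ 0.5835 -0.3135  0.049 ]
box [[ 0.591  -0.0515  0.08  ]
 [ 0.7256 -0.004   0.08  ]
 [ 0.6014  0.3245  0.08  ]
 [ 0.4696  0.2792  0.08  ]] [np.float64(0.14272705124286822), np.float64(0.3511939197329398), np.float64(0.13942115253754034), np.float64(0.3522907094939884)] [0.5969 0.137  0.08  ]
1.9275551160138629 0.33944839894411466
Rback [array([ 0.6   , -0.0109,  0.125 ]), array([0.5654, 0.0811, 0.125 ])]
Rfront [array([0.6916, 0.0223, 0.125 ]), array([0.6579, 0.1153, 0.125 ])]
handle top [0.582 0.149 0.141]
rider [array([0.6378, 0.2187, 0.1   ]), array([0.6255, 0.2399, 0.1   ]), array([0.6302, 0.2301, 0.085 ])]
(279, 324, 53, 35) 659.5
(117, 161, 65, 51) 1337.0
(390, 147, 31, 20) 309.0
(0, 111, 535, 287) 42601.5
(277, 67, 84, 20) 401.0
(296, 21, 114, 29) 845.0
[227 226 224] [115 117 110]
```

Tile candidates in the scene picture:
- White tile at (173,219), on a grey block and overhanging it.
- Larger white tile at (235,185), flat on the table.
- Pink tile at (172,203) and green tile at (232,227), excluded by colour.

The one meant is (173,219): it is the smaller white one, on the prop, and its corners at z=0.049 measure about 120x57 mm. The crop confirms this. In the crop the box corners, rails, handle (522,230) and rider (587,315) fit the given sizes. I'm moving over the tile now.

```bash
cat > go.py <<'E'
import sys,numpy as np
from cell import robot
s=robot.sense();p=s["tool_pos"];y=s["orientation"][2]
t=np.array([float(v) for v in sys.argv[1:4]]);d=t-p
print("tool shift",np.round([np.cos(y)*d[0]+np.sin(y)*d[1],np.sin(y)*d[0]-np.cos(y)*d[1],-d[2]],4),
 "yaw",round(-np.degrees((float(sys.argv[4])-y+np.pi)%(2*np.pi)-np.pi),2),"pos",p.round(4),"ypr",s["orientation"].round(4),"t",s["clock"],"open",s["opening"])
E
python3 -m pendant '[{"xyz":[-0.03,-0.03,-0.005],"yaw":0,"grip":1},{"xyz":[-0.06,-0.06,-0.01],"yaw":-1,"grip":1},{"xyz":[-0.095,-0.095,-0.02],"yaw":-2,"grip":1},{"xyz":[-0.13,-0.13,-0.02],"yaw":-3,"grip":1},{"xyz":[-0.165,-0.165,-0.02],"yaw":-4,"grip":1},{"xyz":[-0.2,-0.2,-0.02],"yaw":-5,"grip":1},{"xyz":[-0.235,-0.235,-0.02],"yaw":-6,"grip":1},{"xyz":[-0.27,-0.27,-0.02],"yaw":-7,"grip":1}]' 
python3 go.py 0.58 -0.31 0.25 2.98
```

```text
clock: 0.9
tool_pos: [0.3554, 0.1975, 0.2512]
orientation: [3.141, 0.0, 2.93]
contact_force: [1.2, 0.5, -0.8]
opening: 0.0853
grip_force: 0.0
tool shift [-0.3261 -0.4491  0.0012] yaw -2.85 pos [0.3554 0.1975 0.2512] ypr [3.1414e+00 2.0000e-04 2.9302e+00] t 0.9 open 0.08530115282081471
```

```bash
python3 -m pendant '[{"xyz":[-0.028,-0.039,0],"yaw":-1,"grip":1},{"xyz":[-0.056,-0.077,0],"yaw":-2,"grip":1},{"xyz":[-0.084,-0.116,0],"yaw":-3,"grip":1},{"xyz":[-0.112,-0.154,0],"yaw":-3,"grip":1},{"xyz":[-0.14,-0.193,0],"yaw":-3,"grip":1},{"xyz":[-0.168,-0.231,0],"yaw":-3,"grip":1},{"xyz":[-0.196,-0.27,0],"yaw":-3,"grip":1},{"xyz":[-0.224,-0.309,0],"yaw":-3,"grip":1}]' 
python3 go.py 0.58 -0.31 0.25 2.98
```

```text
clock: 1.7
tool_pos: [0.5092, -0.1518, 0.2509]
orientation: [3.141, -0.001, 2.981]
contact_force: [0.9, 0.3, -0.0]
opening: 0.0854
grip_force: 0.0
tool shift [-0.0952 -0.1448  0.0009] yaw 0.04 pos [ 0.5092 -0.1518  0.2509] ypr [ 3.1410e+00 -5.0000e-04  2.9807e+00] t 1.7 open 0.08539341496368076
```

```bash
python3 -m pendant '[{"xyz":[-0.025,-0.038,0],"yaw":0,"grip":1},{"xyz":[-0.05,-0.075,0],"yaw":0,"grip":1},{"xyz":[-0.075,-0.113,0],"yaw":0,"grip":1},{"xyz":[-0.095,-0.145,0],"yaw":0,"grip":1},{"xyz":[-0.095,-0.145,0],"yaw":0,"grip":1},{"xyz":[-0.095,-0.145,0],"yaw":0,"grip":1},{"xyz":[-0.095,-0.145,0],"yaw":0,"grip":1},{"xyz":[-0.095,-0.145,0],"yaw":0,"grip":1}]'
python3 - <<'E'
from cell import robot
import cv2,pickle
s=robot.sense();c=robot.camera("wrist");pickle.dump((s,c),open("w1.pkl","wb"))
cv2.imwrite("pics/w1.png",c["frame"][:,:,::-1]);print({k:v for k,v in c.items() if k!="frame"},s["tool_pos"],s["orientation"])
E
```

```text
clock: 2.5
tool_pos: [0.5792, -0.3068, 0.2516]
orientation: [3.141, -0.0, 2.982]
contact_force: [0.0, -0.6, 0.3]
opening: 0.0855
grip_force: 0.0
{'K': array([[292.70235873,   0.        , 278.2875962 ],
       [  0.        , 292.70235873, 210.8855939 ],
       [  0.        ,   0.        ,   1.        ]]), 'T_tool_cam': array([[ 4.46424344e-04,  9.52355241e-01,  3.04990649e-01,
         7.87868321e-02],
       [ 9.99999311e-01, -7.56174447e-04,  8.97478864e-04,
         2.67779060e-04],
       [ 1.08534483e-03,  3.04990038e-01, -9.52354923e-01,
        -1.42064921e-01],
       [ 0.00000000e+00,  0.00000000e+00,  0.00000000e+00,
         1.00000000e+00]])} [ 0.57924998 -0.30684304  0.25159303] [ 3.14111974e+00 -1.53792733e-04  2.98249555e+00]
```

View pics/w1.png

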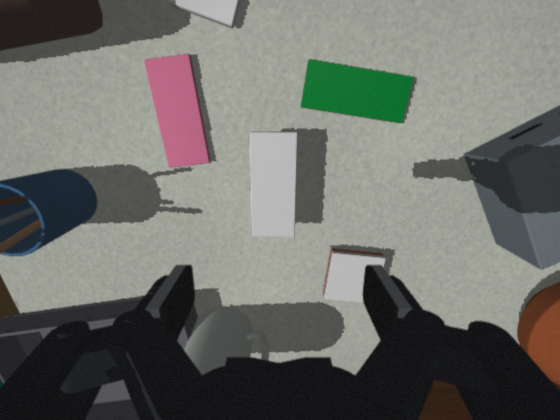

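The wrist view shows the tile at (273,184), about 47x105 px and aligned with the tool. The squares are at (355,275), pink at (177,110) and green at (357,90). Next I get its pose from a contour.

```bash
cat >> h.py <<'E'
from scipy.spatial.transform import Rotation as Ro
def wcam(s,c):
    T=np.eye(4);T[:3,:3]=Ro.from_euler("xyz",s["orientation"]).as_matrix();T[:3,3]=s["tool_pos"]
    return dict(K=c["K"],world_from_camera=T@c["T_tool_cam"],frame=c["frame"])
def poly(c,m,near,z):
    cs,_=cv2.findContours(m.astype(np.uint8),cv2.RETR_EXTERNAL,cv2.CHAIN_APPROX_NONE)
    k=[k for k in cs if cv2.pointPolygonTest(k,near,False)>=0][0]
    P=np.array([onz(c,q[0],z)[:2] for q in k])
    (x,y),(w,h),a=cv2.minAreaRect((P*1000).astype(np.float32));return (x,y),(w,h),a
E
python3 - <<'E'
from h import *
s,c=pickle.load(open("w1.pkl","rb"));C=wcam(s,c)
f=c["frame"];print(f[184,273],f[200,225],f[184,240])
for t in(205,212):
  m=f.min(2)>t; print(t,poly(C,m,(273,184),0.049))
E
```

```text
[186 186 185] [167 171 159] [165 169 158]Traceback (most recent call last):
  File "<stdin>", line 5, in <module>
  File "h.py", line 15, in poly
    k=[k for k in cs if cv2.pointPolygonTest(k,near,False)>=0][0]
      ~~~~~~~~~~~~~~~~~~~~~~~~~~~~~~~~~~~~~~~~~~~~~~~~~~~~~~~~^^^
IndexError: list index out of range
```

```bash
python3 - <<'E'
from h import *
s,c=pickle.load(open("w1.pkl","rb"));C=wcam(s,c)
f=cv2.GaussianBlur(c["frame"],(3,3),0)
for t in(172,174,176):
  m=cv2.morphologyEx((f[:,:,2]>t).astype(np.uint8),cv2.MORPH_OPEN,np.ones((5,5)))
  print(t,poly(C,m,(273,184),0.049))
E
python3 go.py 0.58 -0.31 0.25 2.98
```

```text
172 ((579.56494140625, -314.911376953125), (53.269866943359375, 126.61602783203125), 80.2806396484375)
174 ((579.1826171875, -314.87017822265625), (53.07010269165039, 125.55281066894531), 80.31655883789062)
176 ((579.2040405273438, -314.8583984375), (52.844268798828125, 125.51871490478516), 80.31170654296875)
tool shift [-0.0011 -0.0029  0.0018] yaw 0.15 pos [ 0.5794 -0.3069  0.2518] ypr [3.1414e+00 3.0000e-04 2.9826e+00] t 2.55 open 0.0855797310489919
```

```bash
python3 go.py 0.5797 -0.3148 0.022 2.972
python3 -m pendant '[{"xyz":[-0.002,0.008,0.04],"yaw":0.5,"grip":1},{"xyz":[-0.002,0.008,0.08],"yaw":0.5,"grip":1},{"xyz":[-0.002,0.008,0.12],"yaw":0.5,"grip":1},{"xyz":[-0.002,0.008,0.16],"yaw":0.5,"grip":1},{"xyz":[-0.002,0.008,0.16],"yaw":0.5,"grip":1},{"xyz":[-0.002,0.008,0.16],"yaw":0.5,"grip":1},{"xyz":[-0.002,0.008,0.16],"yaw":0.5,"grip":1},{"xyz":[-0.002,0.008,0.16],"yaw":0.5,"grip":1}]' 40
python3 go.py 0.5797 -0.3148 0.022 2.972
```

```text
tool shift [-0.0016 -0.0077  0.2298] yaw 0.6 pos [ 0.5794 -0.3069  0.2518] ypr [3.1414e+00 3.0000e-04 2.9826e+00] t 2.55 open 0.0855797310489919
clock: 3.35
tool_pos: [0.5845, -0.3015, 0.0942]
orientation: [-3.14, 0.005, 2.973]
contact_force: [-1.1, 0.6, 0.5]
opening: 0.0853
grip_force: 0.0
tool shift [ 0.0025 -0.0139  0.0722] yaw 0.05 pos [ 0.5845 -0.3015  0.0942] ypr [-3.1395  0.0049  2.9728] t 3.35 open 0.08533204823964856
```

```bash
python3 -m pendant '[{"xyz":[0.002,-0.014,0.01],"yaw":0,"grip":1},{"xyz":[0.003,-0.015,0.02],"yaw":0,"grip":1},{"xyz":[0.003,-0.015,0.03],"yaw":0,"grip":1},{"xyz":[0.003,-0.015,0.03],"yaw":0,"grip":1},{"xyz":[0.003,-0.015,0.03],"yaw":0,"grip":1},{"xyz":[0.003,-0.015,0.03],"yaw":0,"grip":1},{"xyz":[0.003,-0.015,0.03],"yaw":0,"grip":1},{"xyz":[0.003,-0.015,0.03],"yaw":0,"grip":1}]' 40
python3 go.py 0.5797 -0.3148 0.022 2.972
python3 - <<'E'
from cell import robot
import cv2,pickle
from h import *
s=robot.sense();c=robot.camera("wrist");pickle.dump((s,c),open("w2.pkl","wb"))
cv2.imwrite("pics/w2.png",c["frame"][:,:,::-1])
C=wcam(s,c);f=cv2.GaussianBlur(c["frame"],(3,3),0);u=proj(C,(.58,-.315,.049));print(u)
m=cv2.morphologyEx((f[:,:,2]>174).astype(np.uint8),cv2.MORPH_OPEN,np.ones((5,5)))
print(poly(C,m,(float(u[0]),float(u[1]-60)),0.049))
E
```

```text
clock: 4.15
tool_pos: [0.5777, -0.3149, 0.0617]
orientation: [-3.141, 0.001, 2.973]
contact_force: [0.1, -0.0, -0.1]
opening: 0.0855
grip_force: 0.0
tool shift [-0.0019  0.0005  0.0397] yaw 0.05 pos [ 0.5777 -0.3149  0.0617] ypr [-3.1414e+00  7.0000e-04  2.9729e+00] t 4.15 open 0.08554644967829943
[278.58603924 261.88130113]
((540.5941162109375, -307.6660461425781), (53.03178024291992, 47.30354690551758), 80.36618041992188)
```

View pics/w2.png

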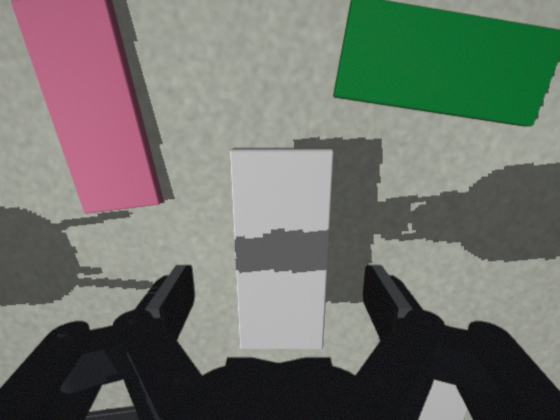

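The tile sits centred between the open fingers, with its far end at row 150 and its sides at columns 232-332. This confirms the centre near (0.580, -0.315). I go down and grip.

```bash
python3 -m pendant '[{"xyz":[-0.002,0,0.013],"yaw":0,"grip":1},{"xyz":[-0.002,0,0.026],"yaw":0,"grip":1},{"xyz":[-0.002,0,0.039],"yaw":0,"grip":1},{"xyz":[-0.002,0,0.039],"yaw":0,"grip":1},{"xyz":[-0.002,0,0.039],"yaw":0,"grip":0.5},{"xyz":[-0.002,0,0.039],"yaw":0,"grip":0.5},{"xyz":[-0.002,0,0.039],"yaw":0,"grip":0.5},{"xyz":[-0.002,0,0.039],"yaw":0,"grip":0.5}]' 40
python3 -m pendant '[{"xyz":[0,0,0],"yaw":0,"grip":0.5},{"xyz":[0,0,0],"yaw":0,"grip":0.5},{"xyz":[0,0,0],"yaw":0,"grip":0.5},{"xyz":[0,0,-0.005],"yaw":0,"grip":0.5},{"xyz":[0,0,-0.01],"yaw":0,"grip":0.5},{"xyz":[0,0,-0.02],"yaw":0,"grip":0.5},{"xyz":[0,0,-0.03],"yaw":0,"grip":0.5},{"xyz":[0,0,-0.04],"yaw":0,"grip":0.5}]' 40
python3 go.py 0.58 -0.2 0.2 2.972
```

```text
clock: 5.0
tool_pos: [0.5797, -0.3155, 0.0229]
orientation: [-3.141, 0.001, 2.973]
contact_force: [0.8, -0.2, -0.2]
opening: 0.0542
grip_force: 42.5
clock: 5.8
tool_pos: [0.5795, -0.3154, 0.0634]
orientation: [-3.141, 0.001, 2.973]
contact_force: [-0.5, 0.5, -1.2]
opening: 0.054
grip_force: 42.4
tool shift [ 0.0189  0.1138 -0.1366] yaw 0.04 pos [ 0.5795 -0.3154  0.0634] ypr [-3.1414e+00  5.0000e-04  2.9727e+00] t 5.8 open 0.053984904222127046
```

```bash
python3 -m pendant '[{"xyz":[0,0,-0.03],"yaw":0,"grip":0.5},{"xyz":[0,0.01,-0.07],"yaw":0,"grip":0.5},{"xyz":[0,0.04,-0.11],"yaw":0,"grip":0.5},{"xyz":[0.003,0.08,-0.137],"yaw":-4,"grip":0.5},{"xyz":[0.005,0.12,-0.137],"yaw":-8,"grip":0.5},{"xyz":[0.006,0.16,-0.137],"yaw":-12,"grip":0.5},{"xyz":[0.008,0.2,-0.137],"yaw":-17,"grip":0.5},{"xyz":[0.009,0.24,-0.137],"yaw":-22,"grip":0.5}]' 40
python3 go.py 0.629 0.052 0.2 3.4946
```

```text
clock: 6.6
tool_pos: [0.6108, -0.0756, 0.2005]
orientation: [-3.141, 0.001, -2.923]
contact_force: [0.4, -0.3, -0.9]
opening: 0.0545
grip_force: 42.7
tool shift [-0.0455  0.1206  0.0005] yaw -7.71 pos [ 0.6108 -0.0756  0.2005] ypr [-3.1411e+00  1.2000e-03 -2.9232e+00] t 6.6 open 0.05445971015626286
```

```bash
python3 -m pendant '[{"xyz":[-0.013,0.034,0],"yaw":-2.5,"grip":0.5},{"xyz":[-0.026,0.068,0],"yaw":-5,"grip":0.5},{"xyz":[-0.038,0.1,0],"yaw":-7,"grip":0.5},{"xyz":[-0.045,0.12,0],"yaw":-8,"grip":0.5},{"xyz":[-0.045,0.12,0],"yaw":-8,"grip":0.5},{"xyz":[-0.045,0.12,0],"yaw":-8,"grip":0.5},{"xyz":[-0.045,0.12,0],"yaw":-8,"grip":0.5},{"xyz":[-0.045,0.12,0],"yaw":-8,"grip":0.5}]' 40
python3 go.py 0.629 0.052 0.2 3.4946
python3 - <<'E'
from cell import robot
import cv2,pickle
s=robot.sense();c=robot.camera("wrist");pickle.dump((s,c),open("w3.pkl","wb"))
cv2.imwrite("pics/w3.png",cv2.resize(c["frame"][:,:,::-1],(800,600),interpolation=cv2.INTER_CUBIC))
E
```

```text
clock: 7.4
tool_pos: [0.6292, 0.0485, 0.1995]
orientation: [-3.141, 0.0, -2.788]
contact_force: [-0.1, 0.6, -1.5]
opening: 0.0541
grip_force: 42.7
tool shift [-0.0011  0.0034 -0.0005] yaw 0.01 pos [0.6292 0.0485 0.1995] ypr [-3.1412  0.     -2.7885] t 7.4 open 0.05409701280625608
```

View pics/w3.png

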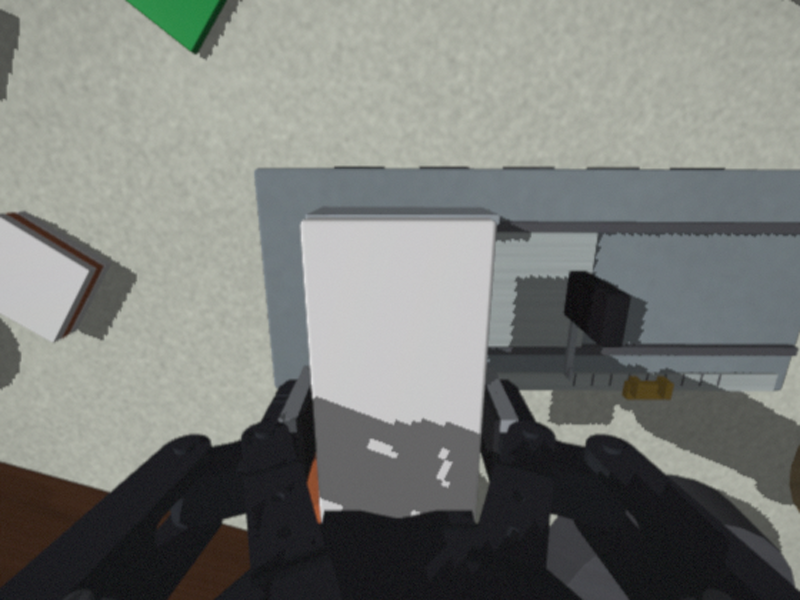

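The picture shows the held tile at (400,360) over the rails, the box's back edge along row 170 and its -x/-y corner at (256,171). The front corner of the +y end is near (783,388) and the rider at (648,388). The handle is at (597,308). The back edge is parallel to the image rows, so the yaw is right.

Run:
```python
from h import *
np.set_printoptions(precision=4,suppress=True)
s,c=pickle.load(open("w3.pkl","rb"));C=wcam(s,c);k=1.4286
psi=0.3535;R=np.array([[np.cos(psi),np.sin(psi)],[-np.sin(psi),np.cos(psi)]]);rest=np.array([.629,.052])
def b(u,v,z): 
    p=onz(C,(u/k,v/k),z)[:2]; return p,R@(p-rest)+[0,-.09]
for n,a in dict(c00=(256,171,.08),back_r=(795,168,.08),c10=(275,388,.08),c11=(783,388,.08),railL=(306,211,.125),railR=(498,214,.125),riderc=(648,380,.1),rider_l=(626,380,.1),rider_r=(671,380,.1),rider_base=(648,396,.085),ptr=(571,372,.09),htopL=(568,272,.141),htopLb=(568,310,.141)).items(): print(n,*b(*a))
m=c["frame"];f=cv2.GaussianBlur(m,(3,3),0)
u=proj(C,(.629,.052,.125));print(u)
# tile far-edge & sides in tool: top face approx z = TCP+0.027
for uv in((303,218),(497,218),(315,460),(480,460)): print("tile",b(*uv,s["tool_pos"][2]+.0265))
```

```text
c00 [ 0.5864 -0.0571] [-0.0777 -0.1776]
back_r [0.4736 0.2436] [-0.0794  0.1436]
c10 [ 0.7238 -0.0082] [ 0.0681 -0.1793]
c11 [0.6    0.3267] [0.0678 0.1777]
railL [ 0.5912 -0.0148] [-0.0586 -0.1396]
railR [0.5587 0.0774] [-0.0571 -0.0418]
riderc [0.6218 0.2183] [0.0508 0.0685]
rider_l [0.6267 0.205 ] [0.0508 0.0543]
rider_r [0.6167 0.2322] [0.0508 0.0833]
rider_base [0.6368 0.2369] [0.0713 0.0807]
ptr [0.6372 0.1752] [0.0503 0.0227]
htopL [0.5722 0.1173] [-0.0307 -0.0091]
htopLb [0.5899 0.1264] [-0.0109 -0.0066]
[282.1019 223.4737]
tile (array([0.5765, 0.002 ]), array([-0.0665, -0.1187]))
tile (array([0.5582, 0.0517]), array([-0.0666, -0.0658]))
tile (array([0.651, 0.028]), array([ 0.0124, -0.1202]))
tile (array([0.6321, 0.0791]), array([ 0.0123, -0.0657]))
```

```bash
python3 -m pendant '[{"xyz":[0.001,0.003,0.02],"yaw":0,"grip":0.5},{"xyz":[0.0025,0.003,0.04],"yaw":0,"grip":0.5},{"xyz":[0.0025,0.003,0.06],"yaw":0,"grip":0.5},{"xyz":[0.0025,0.003,0.075],"yaw":0,"grip":0.5},{"xyz":[0.0025,0.003,0.083],"yaw":0,"grip":0.5},{"xyz":[0.0025,0.003,0.085],"yaw":0,"grip":0.5},{"xyz":[0.0025,0.003,0.085],"yaw":0,"grip":0.5},{"xyz":[0.0025,0.003,0.085],"yaw":0,"grip":0.5}]' 40
python3 go.py 0.6267 0.0511 0.108 3.4946
```

```text
clock: 8.25
tool_pos: [0.6266, 0.0514, 0.1152]
orientation: [-3.141, 0.002, -2.787]
contact_force: [0.5, 0.9, -1.1]
opening: 0.0542
grip_force: 42.7
tool shift [ 0.     -0.0003  0.0072] yaw 0.08 pos [0.6266 0.0514 0.1152] ypr [-3.1410e+00  1.7000e-03 -2.7872e+00] t 8.25 open 0.05415374766032843
```

Slow final descent to about contact.

```bash
python3 -m pendant '[{"xyz":[0,0,0.001],"yaw":0,"grip":0.5},{"xyz":[0,0,0.002],"yaw":0,"grip":0.5},{"xyz":[0,0,0.003],"yaw":0,"grip":0.5},{"xyz":[0,0,0.004],"yaw":0,"grip":0.5},{"xyz":[0,0,0.005],"yaw":0,"grip":0.5},{"xyz":[0,0,0.006],"yaw":0,"grip":0.5},{"xyz":[0,0,0.006],"yaw":0,"grip":0.5},{"xyz":[0,0,0.006],"yaw":0,"grip":0.5}]' 40
python3 go.py 0.6267 0.0511 0.108 3.4946
```

```text
clock: 9.05
tool_pos: [0.6259, 0.0516, 0.1083]
orientation: [3.142, -0.0, -2.787]
contact_force: [-0.4, -0.0, -1.3]
opening: 0.0542
grip_force: 42.7
tool shift [-0.0006 -0.0008  0.0003] yaw 0.09 pos [0.6259 0.0516 0.1083] ypr [ 3.1415 -0.     -2.787 ] t 9.05 open 0.05418926805433964
```

```bash
python3 -m pendant '[{"xyz":[0,0,0.0005],"yaw":0,"grip":0.5},{"xyz":[0,0,0.001],"yaw":0,"grip":0.5},{"xyz":[0,0,0.0015],"yaw":0,"grip":0.5},{"xyz":[0,0,0.002],"yaw":0,"grip":0.5},{"xyz":[0,0,0.002],"yaw":0,"grip":0.5},{"xyz":[0,0,0.002],"yaw":0,"grip":0.5},{"xyz":[0,0,0.002],"yaw":0,"grip":0.5},{"xyz":[0,0,0.002],"yaw":0,"grip":0.5}]' 40
python3 go.py 0.6267 0.0511 0.108 3.4946
```

```text
clock: 9.85
tool_pos: [0.626, 0.0516, 0.1078]
orientation: [-3.141, 0.001, -2.787]
contact_force: [-2.5, -0.3, 6.9]
opening: 0.054
grip_force: 43.5
tool shift [-0.0005 -0.0007 -0.0002] yaw 0.09 pos [0.626  0.0516 0.1078] ypr [-3.1412e+00  1.2000e-03 -2.7869e+00] t 9.85 open 0.05397045513029977
```

Contact (6.9 N) at the expected height, so I release.

```bash
python3 -m pendant '[{"xyz":[0,0,-0.001],"yaw":0,"grip":0.64},{"xyz":[0,0,-0.001],"yaw":0,"grip":0.66},{"xyz":[0,0,-0.001],"yaw":0,"grip":0.7},{"xyz":[0,0,-0.001],"yaw":0,"grip":0.8},{"xyz":[0,0,-0.001],"yaw":0,"grip":0.9},{"xyz":[0,0,-0.001],"yaw":0,"grip":1},{"xyz":[0,0,-0.001],"yaw":0,"grip":1},{"xyz":[0,0,-0.001],"yaw":0,"grip":1}]' 40
python3 -m pendant '[{"xyz":[0,0,-0.02],"yaw":0,"grip":1},{"xyz":[0,0,-0.04],"yaw":0,"grip":1},{"xyz":[0,0,-0.07],"yaw":0,"grip":1},{"xyz":[0,0.03,-0.1],"yaw":0,"grip":1},{"xyz":[0,0.06,-0.13],"yaw":0,"grip":1},{"xyz":[0,0.08,-0.13],"yaw":0,"grip":1},{"xyz":[0,0.08,-0.13],"yaw":0,"grip":1},{"xyz":[0,0.08,-0.13],"yaw":0,"grip":1}]' 40
python3 - <<'E'
from cell import robot
import cv2,pickle
s=robot.sense();c=robot.camera("wrist");pickle.dump((s,c),open("w4.pkl","wb"))
cv2.imwrite("pics/w4.png",cv2.resize(c["frame"][:,:,::-1],(800,600),interpolation=cv2.INTER_CUBIC))
print(s["tool_pos"],s["orientation"],s["opening"])
E
```

```text
clock: 10.65
tool_pos: [0.6259, 0.0516, 0.1073]
orientation: [3.142, 0.0, -2.787]
contact_force: [0.3, 0.0, -0.3]
opening: 0.0857
grip_force: 0.0
clock: 11.45
tool_pos: [0.5978, 0.1266, 0.2371]
orientation: [-3.141, -0.0, -2.786]
contact_force: [-0.5, 0.7, -0.2]
opening: 0.0853
grip_force: 0.0
[0.59780446 0.12657328 0.23714156] [-3.14094149e+00 -3.74674433e-04 -2.78597124e+00] 0.0853346389206644
```

View pics/w4.png

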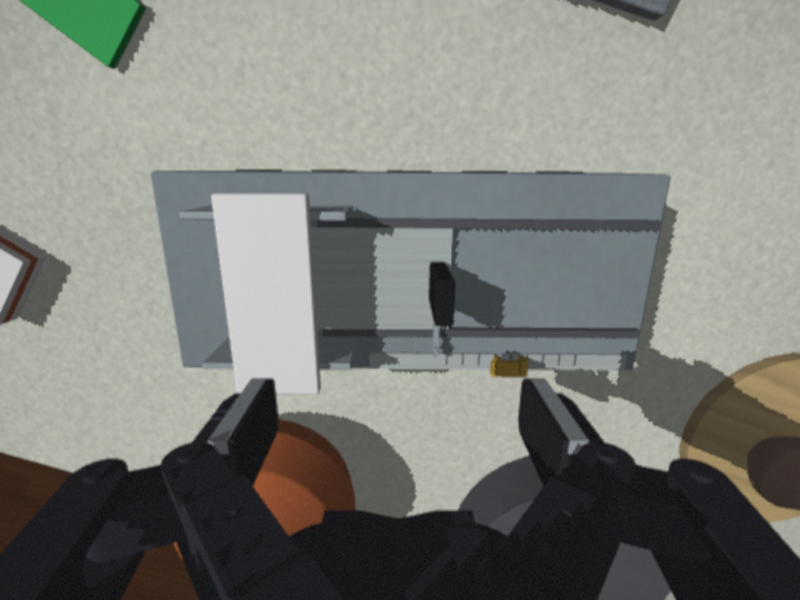

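The tile now lies across both rails at (265,292): back rail (182–352, 212), front rail near row 364. The handle is at (440,293), the pointer tip at (437,352) and the rider at (509,365). Next I compute numbers from this view and the scene view.

Run:
```python
from h import *
from cell import robot
np.set_printoptions(precision=4,suppress=True)
s,c=pickle.load(open("w4.pkl","rb"));C=wcam(s,c);k=1.4286
psi=0.3545;R=np.array([[np.cos(psi),np.sin(psi)],[-np.sin(psi),np.cos(psi)]]);rest=np.array([.628,.052])
def b(u,v,z,C=C,k=k,o=(0,0)): 
    p=onz(C,(o[0]+u/k,o[1]+v/k),z)[:2]; return R@(p-rest)+[0,-.09]
for n,a in dict(c00=(152,172,.08),c01=(669,176,.08),c10=(184,367,.08),c11=(636,367,.08),railL=(181,212,.125),railR=(352,210,.125),frL=(205,363,.125),frR=(351,366,.125),t0=(213,194,.134),t1=(306,194,.134),t2=(236,392,.134),t3=(319,392,.134),hfoot=(430,265,.087),hfoot2=(430,318,.087),htop=(455,270,.141),htop2=(455,327,.141)).items(): print(n,b(*a))
for z in(.085,.09,.095,.1):print(z,"wrist gap",b(509,365,z),"ptr",b(437,350,z))
S=robot.camera("scene");pickle.dump(S,open("s4.pkl","wb"))
for z in(.085,.09,.095,.1):print(z,"scene gap",b(587,312,z,S,2.6,(135,165)),"ptr",b(524,294,z,S,2.6,(135,165)))
f=S["frame"];h=f[245:310,310:390,::-1];w=c["frame"][225:275,290:380,::-1]
cv2.imwrite("pics/m4.png",np.vstack([cv2.resize(h,(480,390),interpolation=2),cv2.resize(w,(480,200),interpolation=2)]))
```

```text
c00 [-0.0779 -0.1775]
c01 [-0.0759  0.1765]
c10 [ 0.0695 -0.1783]
c11 [0.0687 0.1792]
railL [-0.0556 -0.1389]
railR [-0.0569 -0.0366]
frL [ 0.0439 -0.1383]
frR [ 0.0459 -0.0405]
t0 [-0.0666 -0.1145]
t1 [-0.0666 -0.0615]
t2 [ 0.0606 -0.1161]
t3 [ 0.0605 -0.0612]
hfoot [-0.0149  0.0138]
hfoot2 [0.0254 0.0148]
htop [-0.0241  0.0242]
htop2 [0.0115 0.0258]
0.085 wrist gap [0.0647 0.0772] ptr [0.0522 0.021 ]
0.09 wrist gap [0.0623 0.0758] ptr [0.0499 0.0205]
0.095 wrist gap [0.0598 0.0743] ptr [0.0476 0.02  ]
0.1 wrist gap [0.0573 0.0728] ptr [0.0454 0.0195]
0.085 scene gap [0.0524 0.0759] ptr [0.0395 0.0258]
0.09 scene gap [0.0581 0.0756] ptr [0.0453 0.0259]
0.095 scene gap [0.0638 0.0754] ptr [0.0511 0.0261]
0.1 scene gap [0.0695 0.0752] ptr [0.0569 0.0262]
```

View pics/m4.png

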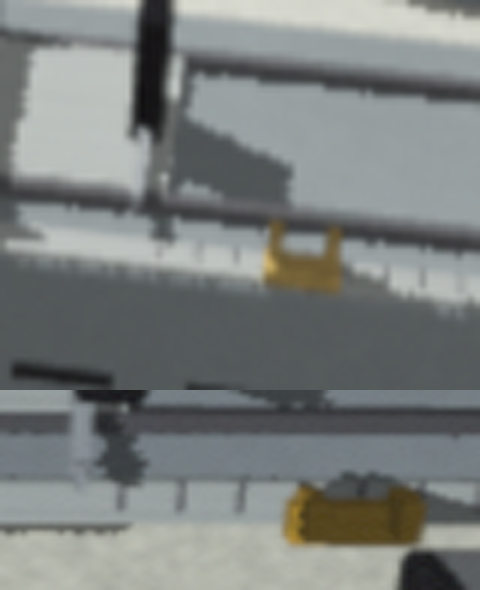

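```bash
python3 go.py 0.5861 0.1538 0.16 3.496
python3 go.py 0.5861 0.1538 0.10 3.496
```

```text
tool shift [0.0014 0.0304 0.0765] yaw -0.02 pos [0.598  0.1258 0.2365] ypr [-3.1413e+00 -1.4000e-03 -2.7875e+00] t 11.55 open 0.08543160625030605
tool shift [0.0014 0.0304 0.1365] yaw -0.02 pos [0.598  0.1258 0.2365] ypr [-3.1413e+00 -1.4000e-03 -2.7875e+00] t 11.55 open 0.08543160625030605
```

```bash
python3 -m pendant '[{"xyz":[0.001,0.015,0],"yaw":0,"grip":0.8},{"xyz":[0.001,0.03,0.01],"yaw":0,"grip":0.7},{"xyz":[0.001,0.03,0.03],"yaw":0,"grip":0.7},{"xyz":[0.001,0.03,0.05],"yaw":0,"grip":0.7},{"xyz":[0.001,0.03,0.06],"yaw":0,"grip":0.7},{"xyz":[0.001,0.03,0.06],"yaw":0,"grip":0.7},{"xyz":[0.001,0.03,0.06],"yaw":0,"grip":0.7},{"xyz":[0.001,0.03,0.06],"yaw":0,"grip":0.7}]' 60
python3 go.py 0.5861 0.1538 0.10 3.496
python3 - <<'E'
from cell import robot
import cv2,pickle
s=robot.sense();c=robot.camera("wrist");pickle.dump((s,c),open("w5.pkl","wb"))
cv2.imwrite("pics/w5.png",c["frame"][:,:,::-1])
E
```

```text
clock: 12.35
tool_pos: [0.5874, 0.1546, 0.1783]
orientation: [-3.141, 0.002, -2.787]
contact_force: [-0.1, -0.5, -1.3]
opening: 0.0595
grip_force: 0.0
tool shift [ 0.0015 -0.0003  0.0783] yaw 0.01 pos [0.5874 0.1546 0.1783] ypr [-3.1413e+00  2.0000e-03 -2.7870e+00] t 12.35 open 0.05948153041828388
```

View pics/w5.png

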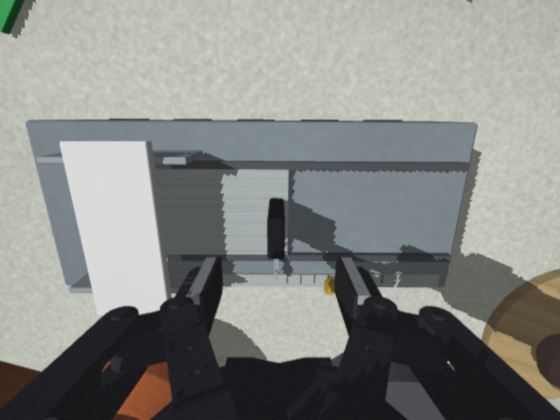

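The handle at (276,228) is on the fingers' centre line and both sides are clear. I descend and grip it.

```bash
python3 -m pendant '[{"xyz":[0.001,0,0.018],"yaw":0,"grip":0.7},{"xyz":[0.001,0,0.036],"yaw":0,"grip":0.7},{"xyz":[0.001,0,0.054],"yaw":0,"grip":0.7},{"xyz":[0.001,0,0.068],"yaw":0,"grip":0.7},{"xyz":[0.001,0,0.076],"yaw":0,"grip":0.7},{"xyz":[0.001,0,0.076],"yaw":0,"grip":0.7},{"xyz":[0.001,0,0.076],"yaw":0,"grip":0.7},{"xyz":[0.001,0,0.076],"yaw":0,"grip":0.7}]' 60
python3 -m pendant '[{"xyz":[0,0,0],"yaw":0,"grip":0.4},{"xyz":[0,0,0],"yaw":0,"grip":0.2},{"xyz":[0,0,0],"yaw":0,"grip":0},{"xyz":[0,0,0],"yaw":0,"grip":0},{"xyz":[0,0,0],"yaw":0,"grip":0},{"xyz":[0,0,0],"yaw":0,"grip":0},{"xyz":[0,0,0],"yaw":0,"grip":0},{"xyz":[0,0,0],"yaw":0,"grip":0}]' 60
python3 go.py 0.5861 0.1538 0.10 3.496
```

```text
clock: 13.2
tool_pos: [0.5866, 0.1542, 0.1024]
orientation: [-3.141, 0.002, -2.787]
contact_force: [0.3, -0.1, 0.4]
opening: 0.06
grip_force: 0.0
clock: 14.0
tool_pos: [0.5861, 0.1537, 0.1017]
orientation: [-3.141, 0.001, -2.787]
contact_force: [0.5, -4.3, 4.7]
opening: 0.0112
grip_force: 59.5
tool shift [-0.      0.      0.0017] yaw 0.0 pos [0.5861 0.1537 0.1017] ypr [-3.1410e+00  6.0000e-04 -2.7872e+00] t 14.0 open 0.011150754460578343
```

```bash
python3 -m pendant '[{"xyz":[0,0.006,0],"yaw":0,"grip":0},{"xyz":[0,0.014,0],"yaw":0,"grip":0},{"xyz":[0,0.022,0],"yaw":0,"grip":0},{"xyz":[0,0.03,0],"yaw":0,"grip":0},{"xyz":[0,0.038,0],"yaw":0,"grip":0},{"xyz":[0,0.046,0],"yaw":0,"grip":0},{"xyz":[0,0.052,0],"yaw":0,"grip":0},{"xyz":[0,0.055,0],"yaw":0,"grip":0}]' 60
python3 -m pendant '[{"xyz":[0,0,0],"yaw":0,"grip":0},{"xyz":[0,0,0],"yaw":0,"grip":0},{"xyz":[0,0,0],"yaw":0,"grip":0},{"xyz":[0,0,0],"yaw":0,"grip":0},{"xyz":[0,0,0],"yaw":0,"grip":0},{"xyz":[0,0,0],"yaw":0,"grip":0},{"xyz":[0,0,0],"yaw":0,"grip":0},{"xyz":[0,0,0],"yaw":0,"grip":0}]' 60
python3 - <<'E'
from cell import robot
from h import *
np.set_printoptions(precision=4,suppress=True)
s=robot.sense();c=robot.camera("wrist");S=robot.camera("scene");pickle.dump((s,c,S),open("w6.pkl","wb"))
psi=0.3545;R=np.array([[np.cos(psi),np.sin(psi)],[-np.sin(psi),np.cos(psi)]])
print("tcp box",R@(s["tool_pos"][:2]-[.628,.052])+[0,-.09])
h=S["frame"][235:315,300:400,::-1];w=c["frame"][120:330,60:410,::-1]
cv2.imwrite("pics/m6.png",np.hstack([cv2.resize(h,(400,320),interpolation=2),cv2.resize(w,(400,320)[:2],interpolation=2)]))
E
```

```text
clock: 14.8
tool_pos: [0.5673, 0.2052, 0.1017]
orientation: [-3.14, 0.001, -2.786]
contact_force: [1.0, -7.3, 4.7]
opening: 0.0114
grip_force: 59.4
clock: 15.6
tool_pos: [0.5674, 0.2049, 0.1018]
orientation: [-3.14, 0.001, -2.787]
contact_force: [2.1, -5.3, 4.8]
opening: 0.0115
grip_force: 59.4
tcp box [-0.0037  0.0744]
```

View pics/m6.png

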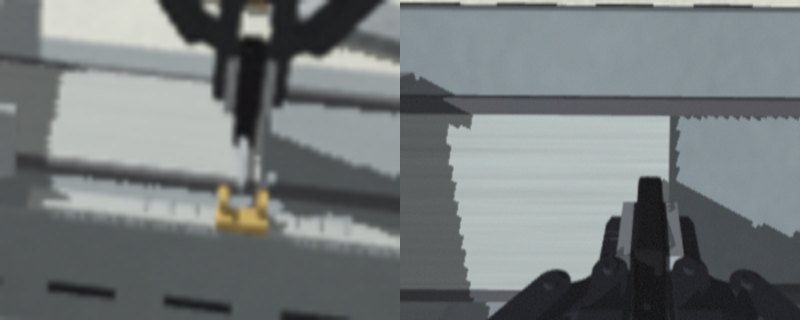

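The left half shows the pointer coming down at about (250,180) between the prongs at (225,195) and (262,195), which is close to the mark. The right half shows the handle held. I check the offset numerically.

Run:
```python
from h import *
np.set_printoptions(linewidth=200)
s,c,S=pickle.load(open("w6.pkl","rb"));f=S["frame"]
hsv=cv2.cvtColor(f,cv2.COLOR_RGB2HSV)
g=(hsv[:,:,1]>110)&(hsv[:,:,0]>12)&(hsv[:,:,0]<32)
print("cols",list(range(350,374)))
for v in range(268,296): print(v,"".join("G" if g[v,u] else "." for u in range(350,374)),f[v,350:374].mean(1).astype(int))
psi=0.3545;R=np.array([[np.cos(psi),np.sin(psi)],[-np.sin(psi),np.cos(psi)]])
b=lambda u,v,z:R@(onz(S,(u,v),z)[:2]-[.628,.052])+[0,-.09]
# image of a box-x line through y=.0755
for x in(.0,.03,.05,.065,.07):
    p=R.T@(np.array([x,.0755+.09]))+[.628,.052];print(x,proj(S,(*p,.094)),proj(S,(*p,.1)))
```

```text
cols [350, 351, 352, 353, 354, 355, 356, 357, 358, 359, 360, 361, 362, 363, 364, 365, 366, 367, 368, 369, 370, 371, 372, 373]
268 ........................ [189 189 189 189 190 190 189 176  95  38  46  35  27  47  86  97  86  93 117 128 150 153 154 157]
269 ........................ [189 189 189 189 190 190 189 176  96  72 116  90  44  53  93  95  84  84  87  95 116 119 129 152]
270 ........................ [190 190 190 190 190 190 190 178 104  98 157 146  65  58  98  97  84  83  82  83  86  87  95 118]
271 ........................ [190 189 190 190 190 190 190 182 143 127 171 163  81  73 100  96  85  82  82  81  82  82  83  87]
272 ........................ [189 189 188 189 189 189 190 187 177 170 177 166 105  95 102  96  85  83  82  82  82  83  83  82]
273 ........................ [189 189 189 190 190 189 189 189 186 178 177 167 114 106 110  97  85  83  82  83  83  83  83  83]
274 ........................ [188 189 189 190 190 189 190 190 188 182 175 159 114 123 151 103  83  83  82  82  83  83  83  83]
275 ........................ [189 189 189 189 189 189 190 189 189 185 175 155 113 118
[... 2186 characters left out ...]
3 166 183 182]
293 ........................ [111 111 107 115 104  93  91  91  92  94  92  86  85  88  88  90  95 101 104 105 116 145 157 165]
294 ........................ [ 93  95  96  99  97  91  90  90  91  91  91  88  89  91  92  92  94  96  98  99 100 107 117 128]
295 ........................ [ 89  89  90  90  90  89  89  88  88  89  89  89  89  90  90  90  90  91  92  93  93  94  98 105]
0.0 [361.83111219 265.2601874 ] [362.08863514 263.04559301]
0.03 [361.34817507 274.44384801] [361.61077366 272.20302845]
0.05 [361.01195596 280.83747992] [361.27803845 278.57935573]
0.065 [360.75186765 285.78338823] [361.02061716 283.51241461]
0.07 [360.66360778 287.46176153] [360.93325677 285.18653396]
```

The pointer is about 0.7 px (1.5 mm) short of the gap's middle, and the TCP reading agrees. I make a small trim, then check the tile.

```bash
python3 -m pendant '[{"xyz":[0,0.0007,0],"yaw":0,"grip":0},{"xyz":[0,0.0015,0],"yaw":0,"grip":0},{"xyz":[0,0.0015,0],"yaw":0,"grip":0},{"xyz":[0,0.0015,0],"yaw":0,"grip":0},{"xyz":[0,0.0015,0],"yaw":0,"grip":0},{"xyz":[0,0.0015,0],"yaw":0,"grip":0},{"xyz":[0,0.0015,0],"yaw":0,"grip":0},{"xyz":[0,0.0015,0],"yaw":0,"grip":0}]' 60
python3 - <<'E'
from cell import robot
from h import *
s=robot.sense();S=robot.camera("scene");f=S["frame"]
print(f[278:284,355:368].mean(2).astype(int))
A=pickle.load(open("s4.pkl","rb"))["frame"]
m=lambda F:(F[235:290,235:320].min(2)>205)
# tile unmoved: compare the region of the rails/tile before and after
p=[cv2.moments(m(F).astype(np.uint8),True) for F in(A,f)]
print([(q["m00"],q["m10"]/max(q["m00"],1),q["m01"]/max(q["m00"],1)) for q in p])
psi=0.3545;R=np.array([[np.cos(psi),np.sin(psi)],[-np.sin(psi),np.cos(psi)]])
print("tcp box",R@(s["tool_pos"][:2]-[.628,.052])+[0,-.09],s["joint_vel"].round(3),s["grip_force"],s["clock"])
E
```

```text
clock: 16.5
tool_pos: [0.567, 0.2062, 0.1017]
orientation: [-3.14, 0.001, -2.787]
contact_force: [2.4, -6.8, 4.3]
opening: 0.0111
grip_force: 59.4
[[167 173 183 186 183 171 168 126 107 133 173 118 134]
 [130 136 146 150 153 164 166 118 100 120 152 107 127]
 [102 103 104 109 123 154 153  95  76  89 117 101 105]
 [113 107  85  81  95 123 119  71  58  72  98 100  94]
 [152 135  91  66  73  92  90  62  64  87 106  99  77]
 [159 145 102  85  88 101  92  76  74 107 140 135  76]]
[(968.0, 40.77892561983471, 12.47004132231405), (971.0, 40.740473738414, 12.492276004119464)]
tcp box [-0.00370106  0.07584209] [-0.001  0.     0.001 -0.001 -0.001  0.   ] 59.43282902240753 16.5
```

```bash
python3 -c "
from cell import robot
print(robot.sign_off())"
```

```text
the job is handed in; nothing more can be done
None
```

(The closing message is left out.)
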